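# Brake lever travel check

### The arm

A 7-joint arm with a two-finger parallel gripper is mounted at the origin on the work surface. World frame = base frame: x ahead of the robot, y to its left, z up, the work surface at z = 0. Lengths are in m, angles in rad, forces in N, time in s.
With the tool pointing down it reaches from about 0.35 to 0.9 m from the base axis. Payload 8.1 kg.
Tool frame: the origin (TCP) lies at the very end of the fingers, on their centre line; the grasp point (between the pads) lies 19 mm behind it; z points along the fingers, y is the line along which they close (so a half turn about z gives the same grasp; the last joint's range is limited). The gripper opens to 92 mm and grips with 3 to 60 N. Pads are 19 mm wide; open, the fingers measure 130 mm over their backs; the gripper's body (75 mm by 190 mm) begins 47 mm behind the grasp point.
Start: joints at [-1.203, 0.434, 0.025, 1.573, -0.012, 1.134, -0.075], TCP at [0.284, 0.557, 0.227] pointing down, gripper open.
Joint ranges: [-2.62, 2.62], [-0.44, 2.09], [-1.27, 1.32], [0.08, 2.57], [-1.32, 4.46], [0.12, 2], [-2.74, 2.74]. Speed limits (rad/s): [2.22, 2.22, 3.01, 3.01, 3.14, 3.14, 3.14].

### API

Orientations are given as a rotation vector (axis times angle).
In Python, from cell import arm gives the robot as it stands.
- The arm moves only by the tool jog_arm, never from a script. Its argument "rows" is a list of rows, each a list of 3 entries, a list of its own where there are three numbers: the shift along the world's x, y, z in cm, then the turn, a rotation vector about the world's x, y, z in degrees, then the opening, from 0 (shut) to 1 (fully open). A call has 1 to 8 rows; each row is the pose to reach, as a shift and turn from the pose commanded when the call began; what a row does not reach only later rows make up. A row lasts 1/8 s, in which the tool goes at most 62.5 mm and 10.7 degrees, less where a joint would pass 70% of its speed; a pose out of reach is approached as far as the arm can. A call with a gripper value outside its range is refused whole. The fingers move at their own pace and stop on an object; "newtons" is the grip in N (left out, the last holds). Time passes only in rows, so rows that repeat a pose let the fingers close. It gives the time, the measured TCP pose, the force, the opening and the grip force at its end, in the units of the state.
- arm.observe(): the state, without advancing time (a new reading comes with each control period).
- arm.get_image(name): name is "scene" or "top"; returns a dict with "img" (480x640x3 uint8, red, green, blue), "depth" (480x640 float32, m along the optical axis (not along the pixel's ray), 0 where there is no reading), "fx", "fy", "cx", "cy" (pixels), "rvec" (rotation vector, rad) and "tvec" (3), from world to camera coordinates, as OpenCV has them. Camera axes: x right, y down, z forward; pixel columns grow to the right and rows downward; lengths in m; the calibration is good to about 2 mm. A picture is of the moment at which its call begins.
- arm.sign_off(): hands the job in; it is judged then, once.
The state is a dict: "clock": time; "joints": joint angles; "dq": joint speeds; "joint_efforts": joint torques, N m; "position": TCP position; "ee_rot": TCP orientation; "force": force on the tool from outside, world axes, zero at the start; "ft_torque": the same for the moment, N m; "width": opening from 0.0 (shut) to 1.0 (fully open); "gripper_force": force on a finger pad.
Only numpy, scipy, OpenCV 4.12 (cv2) and the standard library are available. Lean on these libraries where they do the work, as an engineer would, in place of code of your own. Each camera call takes 0.05 s, during which the arm holds its last target. There are 200 camera calls.

### The job

Check the travel of the brake lever, the longer of the two hand levers: with the backs of the closed fingers on its outer side, press it in towards its handlebar, without forcing it, until it comes up firmly against its stop short of the bar, and keep it there for about two seconds. Then ease it back out slowly with the fingers still on it, so that it does not snap back, and take the hand away. Do not pinch the lever, and leave the short throttle lever and the loose things on the bench alone.

Things in the scene. Friction and masses are not known exactly. Their poses are not given: they have to be found in the camera images.
- brake_stand: Blue post and clamp on a 110 x 130 x 12 mm steel base, fixed to the bench, holding the brake's handlebar end. Origin on the bench under the bar's axis; the bar runs along its y, 140 mm up. The lever is on its -x side and is pressed towards +x. Grip: black rubber, 32 mm across, y = -18 to 112 mm. Clamp at y = -110 to -80 mm, 170 mm tall. Stands look alike, may swap sides.
- brake_pivot (a point): The brake lever's upright pivot axis, 140 mm above the bench, 55 mm to -x and 55 mm to -y of the stand's origin. Turns with the lever; its axes equal the stand's while the lever is out. In this frame the bare aluminium blade runs along y from 27 to 130 mm, centred on x = -28 mm, 8 mm thick (x), 16 mm high (z), ending in a 16 mm ball. Outer face looks to -x; only the base plate is under it.
- brake_press (a point): Where to press: point on the outer face of the brake blade, 95 mm along it from the pivot, mid-height (140 mm above the bench). Turns with the lever; its -x axis points out of the face.
- brake_lever (a joint): Brake lever angle, rad: 0 = out, grows as it is pressed in; hard stop at 0.32, the ball then still about 17 mm from the rubber grip. The press point travels about 30 mm. Spring force at that point: 2 N at first, 7 N just before the stop, then rigid. Springs back out when let go.
- throttle_stand: The other stand, same size, axes and origin as the brake's, holding an equal handlebar end with the short throttle lever.
- throttle_lever (a joint): Angle of the short throttle lever (65 mm long from its pivot, half the brake lever; same height and place on its bar). 0 = out. Leave alone.
- bottle: White plastic bottle with red cap, 64 mm in diameter, 180 mm tall, loose; origin under its centre. Leave alone.
- tin: Small bare steel can, 44 mm in diameter, 60 mm tall, loose, between the stands; origin under its centre. Leave alone.
- wrench: Steel wrench 170 mm long lying on the bench between the robot and the stands, loose; lies along its own x axis. Leave alone.

How it is judged:
By the outcome, as a careful person would: the job done as asked, in the order asked, and still so for the second after the job is handed in, with the robot touching nothing.
It also fails if it takes over 37 s, if anything falls off the work surface, if the arm or the gripper's body presses on something with over 40 N, if the wrist force passes 120 N, or if a joint passes its speed limit or range.

## Working session

There is one attempt and no reset: what is moved stays moved. The work goes in short steps, Python scripts to look and compute and a tool call to move; the robot and the scene stay as the last step left them, time stands still between calls to the robot, and variables do not carry over. Pictures are saved under pics/ and viewed, at most 10 in all, crops included, and the job is handed in when it is done.

Besides the shell and the picture viewer there is one more tool, called by a JSON object that holds its "op" and its "data", one argument or row to a line. jog_arm: Moves the arm, as the interface text tells. Its arguments: {"type":"object","properties":{"rows":{"type":"array","items":{"type":"array"}},"newtons":{"type":"number"}},"required":["rows"]}

```bash
mkdir -p pics
cat > h.py <<'E'
import numpy as np, cv2
from cell import arm
def snap(n,f=None):
    d=arm.get_image(n)
    if f: cv2.imwrite('pics/'+f,d['img'][:,:,::-1])
    d['R']=cv2.Rodrigues(np.array(d['rvec'],float))[0]; d['t']=np.array(d['tvec'],float).ravel()
    return d
def onplane(d,u,v,z):
    r=d['R'].T@np.array([(u-d['cx'])/d['fx'],(v-d['cy'])/d['fy'],1]); c=-d['R'].T@d['t']
    return c+r*(z-c[2])/r[2]
def cloud(d):
    v,u=np.mgrid[:480,:640]; z=d['depth']
    p=np.stack([(u-d['cx'])/d['fx']*z,(v-d['cy'])/d['fy']*z,z],-1)
    return (p-d['t'])@d['R']
E
python3 - <<'E'
from h import *
for n in('scene','top'):
    d=snap(n,n+'0.png'); np.savez(n+'0.npz',**d); print(n,-d['R'].T@d['t'],d['fx'])
print(arm.observe())
E
```

```text
scene [ 1.3378352  -0.42263906  0.8578248 ] 572.336361252912
top [0.45648007 0.07706774 1.20460549] 557.1676314848199
{'clock': 0.1, 'joints': array([-1.20261528,  0.43515012,  0.02496136,  1.57401068, -0.0115915 ,
        1.1339923 , -0.0750767 ]), 'dq': array([-0.00112448, -0.00083153,  0.00099907, -0.00273758,  0.00039149,
        0.00058093,  0.00034169]), 'joint_efforts': array([ 2.68023708e-03, -6.69127107e+01,  9.87761468e-01, -3.15142608e+01,
       -6.05192827e-02,  3.74222849e-02,  1.12469070e-04]), 'position': array([0.28332399, 0.55657671, 0.22602352]), 'ee_rot': array([-7.32691895e-01, -3.05475031e+00,  2.20101827e-03]), 'force': array([-0.20287001,  0.08358994, -0.13615197]), 'ft_torque': array([ 0.01370786,  0.00968386, -0.00842609]), 'gripper_force': 0.0, 'width': 0.997556736475413}
```

View pics/scene0.png

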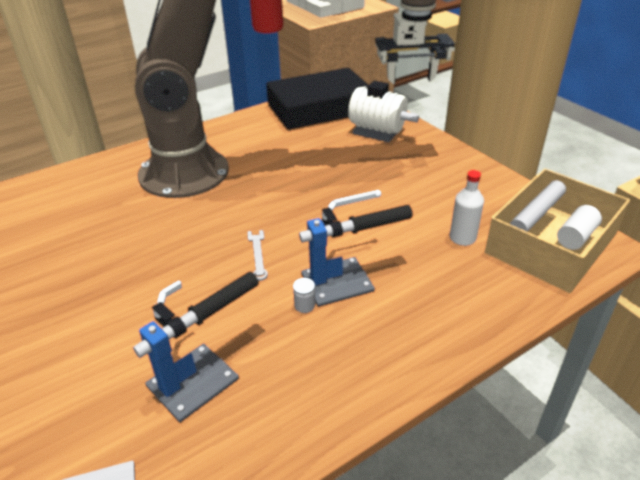

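View pics/top0.png

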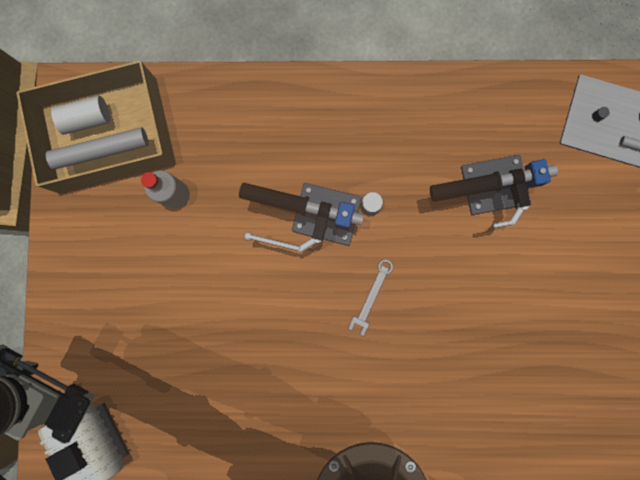

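The top view shows the brake on the left stand: ball at about (248,236), blade to about (300,248), grip from (242,190) to (308,208), clamp at (345,215). The throttle stand is on the right, around (500,185). I'll measure the brake next.

Run:
```python
from h import *
d=dict(np.load('top0.npz')); P=cloud(d); im=d['img'].astype(int); 
def fit(mask,name,z):
    v,u=np.nonzero(mask); q=np.array([onplane(d,a,b,z) for a,b in zip(u,v)])[:,:2]
    print(name,len(q),'zmed',np.median(P[mask][:,2]))
    (c,s,a)=cv2.minAreaRect(q.astype(np.float32)*1000); print(c,s,a)
    vx=cv2.fitLine(q.astype(np.float32),cv2.DIST_L2,0,.001,.001).ravel(); print(vx)
    t=(q-vx[2:])@vx[:2]; print('ends',vx[2:]+vx[:2]*t.min(),vx[2:]+vx[:2]*t.max())
roi=np.zeros((480,640),bool); roi[170:260,230:375]=1
Z=P[...,2]
blk=roi&(im.max(2)<60)&(Z>.1); g=blk.copy(); g[:,308:]=0; fit(g,'grip',.14)
bl=roi&(im[...,2]>im[...,0]+40)&(Z>.14); fit(bl,'clamp',.17)
lev=roi&(Z>.1)&(im.min(2)>110); lev[:225]=0; lev[:,296:]=0; fit(lev,'blade',.148)
b=roi&(Z>.1)&(im.min(2)>110); b[:225]=0; b[:,253:]=0; fit(b,'ball',.14)
```

```text
grip 328 zmed 0.15162632478104163
(616.7159423828125, 195.60525512695312) (131.60430908203125, 35.7981071472168) 77.91289520263672
[0.23483454 0.97203535 0.6132449  0.1802713 ]
ends [0.60139612 0.13122646] [0.63239874 0.25955358]
clamp 298 zmed 0.16278699497711863
(584.3517456054688, 59.34511947631836) (26.849559783935547, 43.08098602294922) 75.262451171875
[ 0.96778005 -0.25179708  0.58425415  0.05940378]
ends [0.56353522 0.06479443] [0.60518719 0.05395742]
blade 231 zmed 0.1482534952624289
(536.2959594726562, 200.09095764160156) (99.63611602783203, 13.874724388122559) 78.14826202392578
[0.23918042 0.97097516 0.5353386  0.20315696]
ends [0.52272201 0.15193882] [0.54660628 0.24889923]
ball 49 zmed 0.14704368445613739
(546.3087158203125, 242.9329833984375) (13.54027271270752, 13.503776550292969) 0.9310559630393982
[0.12807094 0.991765   0.5455369  0.24333423]
ends [0.5445528  0.23571367] [0.54640944 0.25009126]
```

{"op": "jog_arm", "data": {
  "rows": [
    [[0, 0, 4], [0, 0, -9], 0],
    [[2, -4, 4], [0, 0, -18], 0],
    [[5, -9, 4], [0, 0, -28], 0],
    [[8, -15, 4], [0, 0, -38], 0],
    [[11, -21, 4], [0, 0, -48], 0],
    [[14, -27, 3], [0, 0, -58], 0],
    [[16, -31, 2], [0, 0, -67], 0],
    [[17, -33, 0], [0, 0, -75], 0]
  ],
  "newtons": 10
}}

```text
clock: 1.1
position: [0.4553, 0.2232, 0.2269]
ee_rot: [2.45, 1.965, 0.002]
force: [-0.3, 1.1, -2.0]
width: 0.183
gripper_force: 0.0
```

{"op": "jog_arm", "data": {
  "rows": [
    [[0, 0, -4], [0, 0, 0], 0],
    [[0.5, 0, -8], [0, 0, 0], 0],
    [[1.5, -0.2, -10.5], [0, 0, 0], 0],
    [[2, -0.3, -10.5], [0, 0, 0], 0],
    [[2, -0.3, -10.5], [0, 0, 0], 0]
  ]
}}

```text
clock: 1.72
position: [0.4742, 0.224, 0.1225]
ee_rot: [2.442, 1.976, 0.001]
force: [-0.4, 1.3, 0.7]
width: 0.004
gripper_force: 0.0
```

Run:
```python
from h import *
d=snap('top'); cv2.imwrite('pics/t1.png',cv2.resize(d['img'][130:310,180:420,::-1],None,fx=3,fy=3))
d=snap('scene'); cv2.imwrite('pics/s1.png',cv2.resize(d['img'][120:320,240:480,::-1],None,fx=3,fy=3))
o=arm.observe();print(o['position'],o['force'],o['width'])
```

```text
[0.47396976 0.22443326 0.12291409] [-0.19142297  0.23072481  1.24605688] 0.006007303882445099
```

View pics/s1.png

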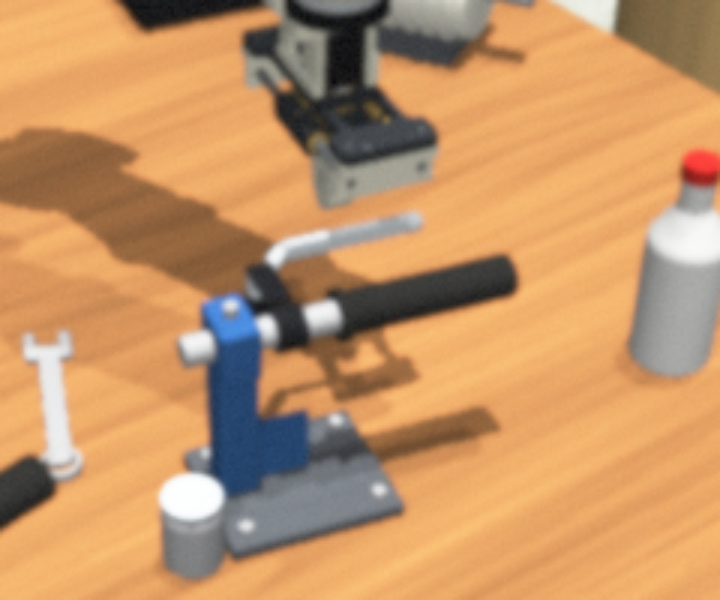

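View pics/t1.png

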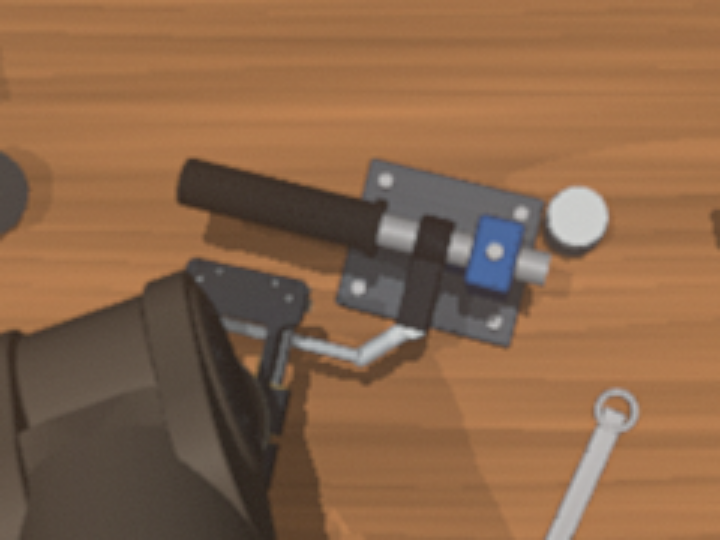

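The closed fingers stand outside the blade, beside the lever (blade at about (230,325) to (355,355) in the top crop). The gripper body is above everything. Clearance to the face is about 40 mm, so I'll approach until contact.

{"op": "jog_arm", "data": {
  "rows": [
    [[0.6, -0.4, 0], [0, 0, 0], 0],
    [[1.2, -0.6, 0], [0, 0, 0], 0],
    [[1.8, -0.8, 0], [0, 0, 0], 0],
    [[2.4, -0.9, 0], [0, 0, 0], 0],
    [[2.8, -1.0, 0], [0, 0, 0], 0],
    [[3.1, -1.1, 0], [0, 0, 0], 0],
    [[3.2, -1.1, 0], [0, 0, 0], 0],
    [[3.2, -1.1, 0], [0, 0, 0], 0]
  ]
}}

```text
clock: 2.82
position: [0.5054, 0.213, 0.1217]
ee_rot: [-2.441, -1.978, 0.0]
force: [-0.2, 0.3, 0.4]
width: 0.006
gripper_force: 0.0
```

{"op": "jog_arm", "data": {
  "rows": [
    [[0.1, 0, 0], [0, 0, 0], 0],
    [[0.2, 0, 0], [0, 0, 0], 0],
    [[0.3, -0.1, 0], [0, 0, 0], 0],
    [[0.4, -0.1, 0], [0, 0, 0], 0],
    [[0.5, -0.1, 0], [0, 0, 0], 0],
    [[0.6, -0.1, 0], [0, 0, 0], 0],
    [[0.6, -0.1, 0], [0, 0, 0], 0]
  ]
}}

```text
clock: 3.7
position: [0.5116, 0.212, 0.1217]
ee_rot: [2.441, 1.977, 0.0]
force: [-0.8, -0.8, 0.2]
width: 0.008
gripper_force: 0.0
```

{"op": "jog_arm", "data": {
  "rows": [
    [[0.1, 0, 0], [0, 0, 0], 0],
    [[0.2, 0, 0], [0, 0, 0], 0],
    [[0.3, -0.1, 0], [0, 0, 0], 0],
    [[0.4, -0.1, 0], [0, 0, 0], 0],
    [[0.5, -0.1, 0], [0, 0, 0], 0],
    [[0.5, -0.1, 0], [0, 0, 0], 0]
  ]
}}

```text
clock: 4.45
position: [0.5163, 0.2115, 0.1217]
ee_rot: [-2.44, -1.978, -0.0]
force: [-2.2, 2.9, 1.1]
width: 0.009
gripper_force: 1.9
```

{"op": "jog_arm", "data": {
  "rows": [
    [[0.26, 0.05, 0], [0, 0, -1.4], 0],
    [[0.53, 0.1, 0], [0, 0, -2.9], 0],
    [[0.79, 0.15, 0], [0, 0, -4.3], 0],
    [[1.05, 0.2, 0], [0, 0, -5.7], 0],
    [[1.32, 0.23, 0], [0, 0, -7.2], 0],
    [[1.58, 0.26, 0], [0, 0, -8.6], 0],
    [[1.85, 0.28, 0], [0, 0, -10], 0],
    [[2.11, 0.3, 0], [0, 0, -11.5], 0]
  ]
}}

```text
clock: 5.45
position: [0.5368, 0.2145, 0.1216]
ee_rot: [-2.627, -1.722, 0.002]
force: [-5.3, 3.5, 3.5]
width: 0.005
gripper_force: 3.4
```

Run:
```python
from h import *
d=snap('top'); np.savez('t2.npz',**d); cv2.imwrite('pics/t2.png',cv2.resize(d['img'][150:280,220:380,::-1],None,fx=4,fy=4))
o=arm.observe();print(o['position'],o['force'],o['ft_torque'],o['gripper_force'])
```

```text
[0.53709882 0.21442816 0.12166278] [-4.84664738  2.81845255  2.12849399] [0.45970663 1.14608416 0.00336754] 3.1975511857308447
```

View pics/t2.png

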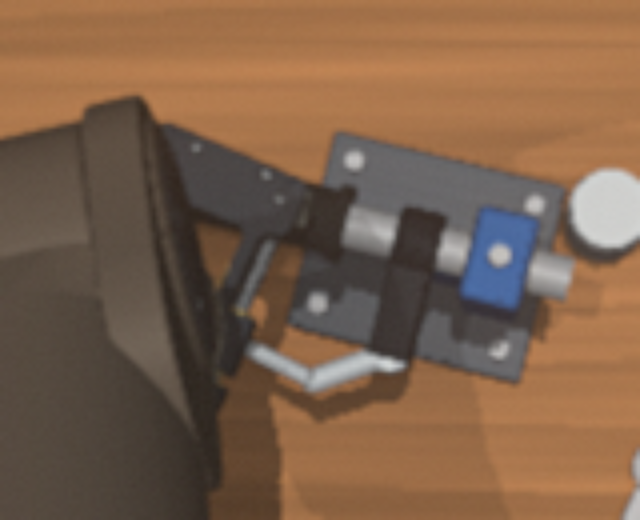

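The blade visible at (250,350) to (310,380) has swung in with the hand, and the force has risen to about 5.6 N. I'll carry on gently to the stop.

{"op": "jog_arm", "data": {
  "rows": [
    [[0.15, 0, 0], [0, 0, -0.8], 0],
    [[0.3, 0, 0], [0, 0, -1.6], 0],
    [[0.42, 0, 0], [0, 0, -2.3], 0],
    [[0.53, 0, 0], [0, 0, -2.9], 0],
    [[0.6, 0, 0], [0, 0, -3.2], 0],
    [[0.6, 0, 0], [0, 0, -3.2], 0]
  ]
}}

```text
clock: 6.25
position: [0.5426, 0.2145, 0.1216]
ee_rot: [-2.673, -1.649, 0.002]
force: [-6.4, 3.0, 3.3]
width: 0.005
gripper_force: 3.6
```

{"op": "jog_arm", "data": {
  "rows": [
    [[0.06, 0, 0], [0, 0, -0.3], 0],
    [[0.12, 0, 0], [0, 0, -0.6], 0],
    [[0.18, 0, 0], [0, 0, -1.0], 0],
    [[0.24, 0, 0], [0, 0, -1.3], 0],
    [[0.24, 0, 0], [0, 0, -1.3], 0]
  ]
}}

```text
clock: 6.88
position: [0.5449, 0.2145, 0.1216]
ee_rot: [-2.691, -1.618, 0.003]
force: [-6.7, 3.3, 4.4]
width: 0.006
gripper_force: 3.7
```

{"op": "jog_arm", "data": {
  "rows": [
    [[0.06, 0, 0], [0, 0, -0.3], 0],
    [[0.12, 0, 0], [0, 0, -0.6], 0],
    [[0.18, 0, 0], [0, 0, -0.9], 0],
    [[0.18, 0, 0], [0, 0, -0.9], 0]
  ]
}}

```text
clock: 7.38
position: [0.5466, 0.2144, 0.1216]
ee_rot: [-2.704, -1.597, 0.003]
force: [-6.1, 2.2, 4.3]
width: 0.007
gripper_force: 3.8
```

{"op": "jog_arm", "data": {
  "rows": [
    [[0.05, 0, 0], [0, 0, 0], 0],
    [[0.1, 0, 0], [0, 0, 0], 0],
    [[0.15, 0, 0], [0, 0, 0], 0],
    [[0.15, 0, 0], [0, 0, 0], 0]
  ]
}}

```text
clock: 7.88
position: [0.5473, 0.2143, 0.1215]
ee_rot: [-2.703, -1.597, 0.005]
force: [-10.2, 1.7, 8.1]
width: 0.007
gripper_force: 5.1
```

{"op": "jog_arm", "data": {
  "rows": [
    [[0.05, 0, 0], [0, 0, 0], 0],
    [[0.1, 0, 0], [0, 0, 0], 0],
    [[0.1, 0, 0], [0, 0, 0], 0]
  ]
}}

```text
clock: 8.25
position: [0.5475, 0.2143, 0.1215]
ee_rot: [-2.703, -1.596, 0.007]
force: [-13.0, 2.6, 10.2]
width: 0.007
gripper_force: 6.5
```

At the stop: the position stalls and the force jumps. I'll add a touch more and hold.

{"op": "jog_arm", "data": {
  "rows": [
    [[0.05, 0, 0], [0, 0, 0], 0],
    [[0.05, 0, 0], [0, 0, 0], 0],
    [[0.05, 0, 0], [0, 0, 0], 0],
    [[0.05, 0, 0], [0, 0, 0], 0],
    [[0.05, 0, 0], [0, 0, 0], 0],
    [[0.05, 0, 0], [0, 0, 0], 0],
    [[0.05, 0, 0], [0, 0, 0], 0],
    [[0.05, 0, 0], [0, 0, 0], 0]
  ]
}}

```text
clock: 9.25
position: [0.5475, 0.2143, 0.1214]
ee_rot: [-2.702, -1.596, 0.008]
force: [-14.6, 2.3, 10.0]
width: -0.0
gripper_force: 7.1
```

{"op": "jog_arm", "data": {
  "rows": [
    [[0, 0, 0], [0, 0, 0], 0],
    [[0, 0, 0], [0, 0, 0], 0],
    [[0, 0, 0], [0, 0, 0], 0],
    [[0, 0, 0], [0, 0, 0], 0],
    [[0, 0, 0], [0, 0, 0], 0],
    [[0, 0, 0], [0, 0, 0], 0],
    [[0, 0, 0], [0, 0, 0], 0],
    [[0, 0, 0], [0, 0, 0], 0]
  ]
}}

```text
clock: 10.25
position: [0.5475, 0.2143, 0.1214]
ee_rot: [-2.702, -1.596, 0.008]
force: [-14.7, 2.1, 9.3]
width: 0.003
gripper_force: 7.1
```

{"op": "jog_arm", "data": {
  "rows": [
    [[-0.1, 0, 0], [0, 0, 0], 0],
    [[-0.2, 0, 0], [0, 0, 0], 0],
    [[-0.3, 0, 0], [0, 0, 0], 0],
    [[-0.42, 0, 0], [0, 0, 0.7], 0],
    [[-0.54, 0, 0], [0, 0, 1.3], 0],
    [[-0.66, 0, 0], [0, 0, 2], 0],
    [[-0.78, 0, 0], [0, 0, 2.6], 0],
    [[-0.9, 0, 0], [0, 0, 3.2], 0]
  ]
}}

```text
clock: 11.25
position: [0.5407, 0.2146, 0.1216]
ee_rot: [-2.658, -1.673, 0.002]
force: [-5.2, 3.9, 2.0]
width: 0.004
gripper_force: 3.5
```

{"op": "jog_arm", "data": {
  "rows": [
    [[-0.14, 0, 0], [0, 0, 0.8], 0],
    [[-0.28, 0, 0], [0, 0, 1.5], 0],
    [[-0.42, -0.01, 0], [0, 0, 2.3], 0],
    [[-0.56, -0.03, 0], [0, 0, 3], 0],
    [[-0.7, -0.05, 0], [0, 0, 3.8], 0],
    [[-0.84, -0.07, 0], [0, 0, 4.6], 0],
    [[-0.98, -0.09, 0], [0, 0, 5.3], 0],
    [[-1.12, -0.11, 0], [0, 0, 6.1], 0]
  ]
}}

```text
clock: 12.25
position: [0.5299, 0.2139, 0.1216]
ee_rot: [-2.565, -1.812, 0.001]
force: [-4.8, 5.8, 0.6]
width: 0.009
gripper_force: 3.0
```

{"op": "jog_arm", "data": {
  "rows": [
    [[-0.14, -0.02, 0], [0, 0, 0.8], 0],
    [[-0.28, -0.04, 0], [0, 0, 1.5], 0],
    [[-0.42, -0.06, 0], [0, 0, 2.3], 0],
    [[-0.56, -0.08, 0], [0, 0, 3], 0],
    [[-0.7, -0.11, 0], [0, 0, 3.8], 0],
    [[-0.82, -0.13, 0], [0, 0, 4.5], 0],
    [[-0.94, -0.15, 0], [0, 0, 5.2], 0],
    [[-1.06, -0.17, 0], [0, 0, 5.9], 0]
  ]
}}

```text
clock: 13.25
position: [0.5196, 0.2122, 0.1217]
ee_rot: [-2.468, -1.942, -0.0]
force: [-2.6, 4.5, -0.3]
width: 0.0
gripper_force: 2.3
```

{"op": "jog_arm", "data": {
  "rows": [
    [[-0.1, -0.02, 0], [0, 0, 0.6], 0],
    [[-0.2, -0.03, 0], [0, 0, 1.2], 0],
    [[-0.3, -0.04, 0], [0, 0, 1.7], 0],
    [[-0.4, -0.04, 0], [0, 0, 1.7], 0],
    [[-0.5, -0.04, 0], [0, 0, 1.7], 0],
    [[-0.6, -0.04, 0], [0, 0, 1.7], 0],
    [[-0.7, -0.04, 0], [0, 0, 1.7], 0],
    [[-0.8, -0.04, 0], [0, 0, 1.7], 0]
  ]
}}

```text
clock: 14.25
position: [0.5126, 0.21, 0.1219]
ee_rot: [2.441, 1.976, 0.001]
force: [0.8, -0.3, -0.8]
width: 0.009
gripper_force: 0.0
```

The lever is out and the force is gone. Now I'll retreat and lift.

{"op": "jog_arm", "data": {
  "rows": [
    [[-0.4, 0.1, 0], [0, 0, 0], 0],
    [[-1, 0.2, 0], [0, 0, 0], 0],
    [[-2, 0.4, 0], [0, 0, 0], 0],
    [[-4, 0.8, 0], [0, 0, 0], 0],
    [[-7, 1.5, 2], [0, 0, 0], 0],
    [[-10, 2.1, 6], [0, 0, 0], 0],
    [[-13, 2.8, 10], [0, 0, 0], 0],
    [[-16, 3.4, 14], [0, 0, 0], 0]
  ]
}}

```text
clock: 15.25
position: [0.3503, 0.2448, 0.2628]
ee_rot: [-2.441, -1.978, -0.0]
force: [0.5, 1.1, 0.7]
width: 0.004
gripper_force: 0.0
```

{"op": "jog_arm", "data": {
  "rows": [
    [[-2, 0, 2], [0, 0, 0], 0],
    [[-3, 0, 3], [0, 0, 0], 0],
    [[-3, 0, 3], [0, 0, 0], 0],
    [[-3, 0, 3], [0, 0, 0], 0]
  ]
}}

```text
clock: 15.75
position: [0.3223, 0.2444, 0.2909]
ee_rot: [2.441, 1.976, -0.002]
force: [0.3, 0.3, -0.3]
width: 0.003
gripper_force: 0.0
```

Run:
```python
from h import *
d=snap('top','t3.png'); a=np.load('top0.npz')['img'].astype(int); 
df=np.abs(a-d['img']).max(2); print('diff in lever end',(df[225:260,235:300]>60).sum(), 'stand', (df[150:260,300:560]>60).sum())
o=arm.observe();print(o['position'],o['force'],np.abs(o['dq']).max())
```

```text
diff in lever end 0 stand 0
[0.32233653 0.2443216  0.29081129] [ 0.79570864 -0.54210384 -0.6629168 ] 0.0033602423403442283
```

View pics/t3.png

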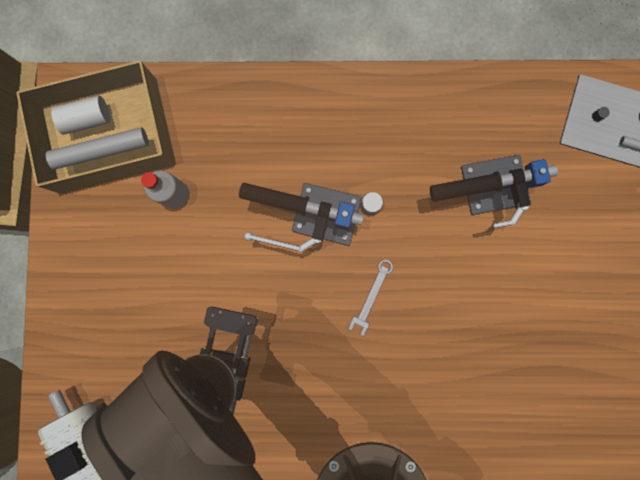

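The lever is back out with its ball at (248,236), the bottle, tin, wrench and throttle are where they were, and the hand is clear.

```bash
python3 -c "
from cell import arm
print(arm.sign_off())"
```

```text
the job is handed in; nothing more can be done
None
```

I pressed the brake lever to its stop, held it there for about 2.2 s at about 15 N along the press direction, eased it back out over about 4 s and took the hand away; the job is handed in, with the arm clear and the top view unchanged around the lever and both stands.

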